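Push the empty tin through the waste box's sprung flap

ROBOT

A 7-joint arm with a two-finger parallel gripper is mounted at the origin on the work surface. World frame = base frame: x ahead of the robot, y to its left, z up, the work surface at z = 0. Lengths are in m, angles in rad, forces in N, time in s.
With the tool pointing down it reaches from about 0.425 to 0.925 m from the base axis. Payload 6.8 kg.
Tool frame: the origin (TCP) lies midway between the tips of the shut fingers; the grasp point (between the pads) lies r.tcp_to_grasp behind it (r.tcp_to_grasp is the distance from the TCP to the grasp point, in m); x points along the fingers, y is the direction in which the jaws open and shut, and the axes are right-handed (so a half turn about x gives the same grasp; the last joint's range is limited). The gripper opens to 85 mm and grips with 20 to 120 N. Pads are 22 mm wide; open, the fingers measure 114 mm over their backs; the gripper's body (76 mm by 85 mm) begins 54 mm behind the grasp point. The pads swing forward as they close: fully open they stand 13 mm farther back than shut.
Start: joints at [-1.445, 0.477, 0.022, 1.555, -0.011, 1.109, -0.083], TCP at [0.156, 0.657, 0.231] pointing down, gripper open.
Joint ranges: [-2.96, 2.96], [-0.34, 2.1], [-1.41, 1.46], [0.24, 2.44], [-1.37, 4.51], [0.17, 1.92], [-2.96, 2.96]. Speed limits (rad/s): [2.39, 2.39, 3.14, 3.14, 3.14, 3.14, 3.14].

INTERFACE

Orientations are given as a rotation vector (axis times angle).
In Python, from bench import r, grab_frame, search_frame, cut_out, pinpoint gives the robot as it stands. The module is installed in compiled form; this text tells all that it offers.
- The arm moves only by the tool apply_moves, never from a script. Its argument "commands" is a list of rows, each a list of 7 numbers: the finger opening in mm, from 0 to 85.4, then the shift along the tool's x, y, z in mm, then the turn, a rotation vector about the tool's x, y, z in rad. A call has 1 to 20 rows; each row is the pose to reach, as a shift and turn from the pose commanded when the call began, along the tool's axes at that moment; what a row does not reach only later rows make up. A row lasts 1/10 s, in which the tool goes at most 50 mm and 8.59 degrees, less where a joint would pass 70% of its speed; a pose out of reach is approached as far as the arm can. A call with a gripper value outside its range is refused whole. The fingers move at their own pace and stop on an object; "force" is the grip in N (left out, the last holds). Time passes only in rows, so rows that repeat a pose let the fingers close. It gives the time, the measured TCP pose, the force and the opening at its end, in the units of the state.
- r.get_obs(): the state, without advancing time (a new reading comes with each control period).
- grab_frame(name): name is "scene" or "top"; returns a dict with "pixels" (480x640x3 uint8, red, green, blue), "mtx" (3x3 intrinsics, pixels), "distortion" ([k1, k2, p1, p2, k3] as OpenCV has them; the pictures are not rectified), "position" and "rotation" of the camera in the world. Camera axes: x right, y down, z forward; pixel columns grow to the right and rows downward; lengths in m; the calibration is good to about 2 mm. A picture is of the moment at which its call begins. There is no depth.
- r.hand_in(): hands the job in, once; it reports no verdict.
Trained networks look in the newest picture that a camera, given by its name, has taken for a name from the list of things; names that differ only in an ending like _2 or _b are one class to them, and where a whole thing is asked for, a point or a joint stands for the part that bears it (a point fixed in the world has none). Each returns a list of dicts, best first, with "confidence" (0 to 1); they miss things now and then, are a little off and sometimes report something else, mostly with a low value. They report only what shows in the picture. A call takes as long as a camera call. They do not tell look-alikes from the thing itself.
- search_frame(label, camera): "point" ([column, row] as shares, 0 to 1, of the picture: columns of its width, rows of its height, amid what is visible of it).
- cut_out(label, camera): "pixels" (480x640 bool, what is visible of it) and "point" ([column, row] as shares, 0 to 1, of the picture: columns of its width, rows of its height, amid what is visible of it).
- pinpoint(label, camera): "point" ([column, row] as shares, 0 to 1, of the picture: columns of its width, rows of its height: a listed point, or the origin of a listed thing).
The state is a dict: "clock": time; "joints": joint angles; "qvel": joint speeds; "tau": joint torques, N m; "tcp_pos": TCP position; "orientation": TCP orientation; "contact_force": force on the tool from outside, world axes, zero at the start; "moment": the same for the moment, N m; "grip_width": finger opening in m.
Only numpy, scipy, OpenCV 4.12 (cv2) and the standard library are available. Lean on these libraries where they do the work, as an engineer would, in place of code of your own. Each camera call takes 0.05 s, during which the arm holds its last target.

TASK

Throw away the small empty tin that lies on the end ledge of the table-top waste box without picking it up: push the sprung flap down with one fingertip and, while that finger keeps it open, push the tin off the ledge and through the opening with the other finger, then take the hand away so that the flap shuts. Do not pinch, lift or shove the tin hard, and never slide it onto the shut flap. Leave the jar on the other ledge and everything else on the table where it is.

Things in the scene. Friction and masses are not known exactly. Their poses are not given: they have to be found in the camera images.
- box: Fixed waste box, white with clear long sides, 130 (its x) x 344 (y) x 140 mm tall, turned up to 15 degrees; origin at the centre of its underside. In its flat top, 140 mm above the table, is the mouth, 72 (x) x 168 mm (y), filled by the flap; at each end (+y, -y) is a flat ledge 88 mm long, 84 to 172 mm from the centre. Hollow; walls 5, top and floor 6 mm thick.
- mouth (a point): Centre of the mouth, level with the box's top (140 mm above the table); axes as the box's.
- flap (a joint): Steel flap filling the mouth, 69 (x) x 164 (y) x 4 mm, flush with the top, hinged at the mouth's +x edge (36 mm from its centre); swings down into the box. Value: angle in rad, 0 shut, 1.3 stop. Sprung shut: 0.08 Nm, plus 0.05 per rad (2 to 4 N at a fingertip); the tin's weight does not open it. Held at 0.7 rad or more, it lets the tin slide down into the box.
- tin: Closed flat empty steel tin, a block 40 (its x) x 30 (its y) x 18 mm tall, about 35 g; origin at the centre of its underside. It lies on one end ledge of the box, either end, its centre 22 to 32 mm outside the mouth's edge and up to 6 mm off the box's middle line, turned up to 14 degrees from the box's axes.
- jar: Small glass jar with a steel cap, 38 mm across, 32 mm tall, standing on the other end ledge, its centre 106 to 116 mm from the box's centre; origin at its underside. To be left alone.
- dish: White bowl, 90 mm across, 30 mm tall, on the table between box and robot; origin at its underside.
- mug: White mug, 76 mm across, 85 mm tall, left of the box; origin at its underside.
- glovebox: Plain cardboard box, 120 x 230 x 70 mm, right of the box; origin at its underside.
- spatula: Spatula lying on the table at the right.
- bottle: White plastic bottle, 60 mm across, 160 mm tall, at the left; origin at its underside.
- plate: Blue plate, 150 mm across, 18 mm tall, at the left near the robot; origin at its underside.
Things that resemble listed ones, but are neither listed nor needed, are in the scene too. What is shaped like the tin but red is not meant.

How it is judged:
By the outcome, as a careful person would: the job done as asked, in the order asked, and still so for the second after the job is handed in, with the robot touching nothing.
It also fails if it takes over 35 s, if anything falls off the work surface, if the arm or the gripper's body presses on something with over 40 N, if the wrist force passes 120 N, or if a joint passes its speed limit or range.

## Working session

There is one attempt and no reset: what is moved stays moved. The work goes in short steps, Python scripts to look and compute and a tool call to move; the robot and the scene stay as the last step left them, time stands still between calls to the robot, and variables do not carry over. Pictures are saved under pics/ and viewed, and the job is handed in when it is done.

Besides the shell and the picture viewer there is one more tool, called after "Call:" as name([rows], argument=value, ...), one row to a line, values as JSON. apply_moves: Moves the arm, as the interface text tells. Its arguments: {"type":"object","properties":{"commands":{"type":"array"},"force":{"type":"number"}},"required":["commands"]}

```bash
mkdir -p pics
cat > h.py <<'E'
import numpy as np, cv2
from bench import r, grab_frame, search_frame, cut_out, pinpoint
from scipy.spatial.transform import Rotation as R
def rot(f):
    a=np.array(f["rotation"],float)
    return a if a.shape==(3,3) else R.from_rotvec(a).as_matrix() if a.size==3 else R.from_quat(a).as_matrix()
def ray(f,px):
    p=cv2.undistortPoints(np.array([[px]],float),np.array(f["mtx"],float),np.array(f["distortion"],float))[0,0]
    return np.array(f["position"]),rot(f)@np.array([p[0],p[1],1])
def atz(f,px,z):
    o,d=ray(f,px); return o+d*(z-o[2])/d[2]
def proj(f,P):
    Rm=rot(f); rv=cv2.Rodrigues(Rm.T)[0]; t=-Rm.T@np.array(f["position"])
    return cv2.projectPoints(np.array(P,float).reshape(-1,3),rv,t,np.array(f["mtx"],float),np.array(f["distortion"],float))[0][:,0]
def save(f,n): cv2.imwrite("pics/"+n,cv2.cvtColor(f["pixels"],cv2.COLOR_RGB2BGR))
E
python3 - <<'E'
from h import *
for c in("scene","top"):
    f=grab_frame(c); save(f,c+"0.png"); print(c,f["position"],f["rotation"],f["mtx"])
    for l,z in(("box",0),("mouth",.14),("tin",.14),("jar",.14)):
        for d in pinpoint(l,c)[:3]:
            p=np.array(d["point"])*[640,480]; print(l,d["confidence"],p.round(1),atz(f,p,z).round(4))
o=r.get_obs(); print(o["tcp_pos"],o["orientation"],o["grip_width"],o["contact_force"],o["clock"],r.tcp_to_grasp)
print(R.from_rotvec(o["orientation"]).as_matrix().round(3))
E
```

```text
scene [1.09794724 0.22220528 0.88277205] [-1.54108517 -2.16872991  0.75132032] [[451.14115796   0.         324.49466089]
 [  0.         451.14115796 236.00820294]
 [  0.           0.           1.        ]]
box 0.71 [296.2 274. ] [ 0.5741 -0.0342  0.    ]
mouth 0.64 [295.5 233.1] [ 0.5622 -0.0325  0.14  ]
tin 0.59 [324.1 228.9] [0.5319 0.0206 0.14  ]
tin 0.52 [343.3 246.3] [0.5623 0.073  0.14  ]
tin 0.5 [392.8 319. ] [0.6905 0.2092 0.14  ]
jar 0.75 [245.1 223.5] [ 0.5731 -0.144   0.14  ]
top [0.41381556 0.0164891  1.13416566] [-2.19663854  2.15909338 -0.08695275] [[469.7270029    0.         322.61169519]
 [  0.         469.7270029  238.96540156]
 [  0.           0.           1.        ]]
box 0.61 [341.7 217.3] [ 0.5613 -0.0251  0.    ]
mouth 0.56 [339.2 203.4] [ 0.5729 -0.0142  0.14  ]
tin 0.77 [290.1 208.6] [0.5599 0.0905 0.14  ]
tin 0.6 [245.6 191.2] [0.5963 0.1873 0.14  ]
jar 0.56 [399.8 203.4] [ 0.5753 -0.1442  0.14  ]
[0.15635937 0.65663514 0.23126495] [ 0.18350286  1.56300014 -0.18357024] 0.08495959044975415 [ 0.29142774 -0.34024889  0.42416705] 0.5 0.0187
[[-0.     0.232  0.973]
 [-0.     0.973 -0.232]
 [-1.    -0.    -0.   ]]
```

View pics/scene0.png

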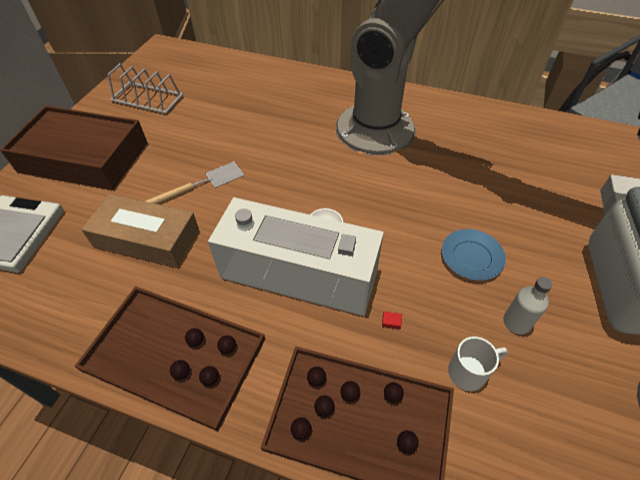

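View pics/top0.png

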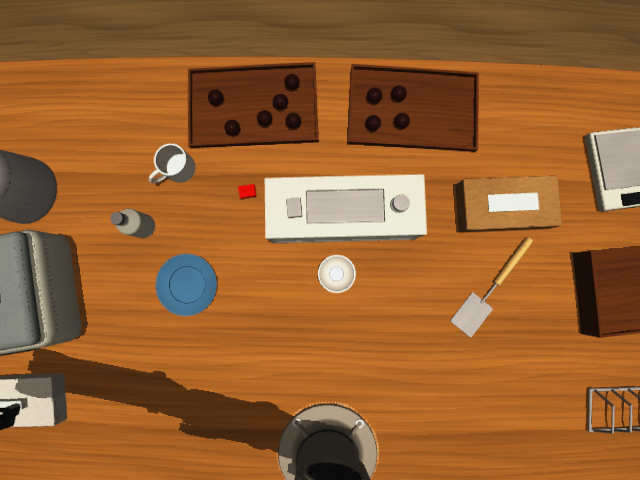

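The tin is on the box's left (+y) ledge, at about (293,207) in the top view and (347,245) in the scene view. The jar is on the right ledge at (400,203). The red look-alike lies on the table at (247,191). Next I'll fit the poses precisely.

Run:
```python
from h import *
for c in("scene","top"):
    f=grab_frame(c)
    im=f["pixels"].copy()
    for l,z in(("flap",.14),("tin",.158),("box",.14)):
        for d in cut_out(l,c)[:4]:
            m=d["pixels"].astype(np.uint8)
            if m.sum()<20: continue
            cs=max(cv2.findContours(m,cv2.RETR_EXTERNAL,cv2.CHAIN_APPROX_NONE)[0],key=len)[:,0].astype(float)
            if l!="box":
                W=np.array([atz(f,p,z)[:2] for p in cs])*1000
                (cx,cy),(w,h),a=cv2.minAreaRect(W.astype(np.float32)); print(c,l,round(d["confidence"],2),np.round([cx,cy,w,h,a],1),m.sum())
            cv2.drawContours(im,[cs.astype(np.int32)[:,None]],-1,dict(flap=(255,0,0),tin=(0,255,0),box=(0,0,255))[l],1)
    x0,y0,x1,y1=(200,190,400,320) if c=="scene" else (255,165,435,250)
    for n,i in(("m",im),("r",f["pixels"])):
        cr=cv2.resize(i[y0:y1,x0:x1],None,fx=4,fy=4,interpolation=cv2.INTER_CUBIC)
        cv2.imwrite(f"pics/{c}1{n}.png",cr[:,:,::-1])
```

```text
scene flap 0.69 [571.4 -27.9  73.3 165.5   0.7] 2110
scene flap 0.35 [ 549.9 -338.8   25.2  104.9   49.2] 832
scene tin 0.78 [569.5  82.   51.4  31.    6.9] 310
scene tin 0.73 [ 668.5 -336.   140.5  243.1    3.6] 5779
scene tin 0.69 [704.1 208.   29.4  33.7  12. ] 279
top flap 0.72 [568.9 -26.8  71.2 162.7   1.2] 2399
top tin 0.61 [559.9  81.6  39.7  31.    8.1] 277
top tin 0.46 [592.3 182.2  31.9  36.1   2. ] 244
top tin 0.27 [521.6 425.6  99.7  56.4  72.9] 947
```

View pics/top1m.png

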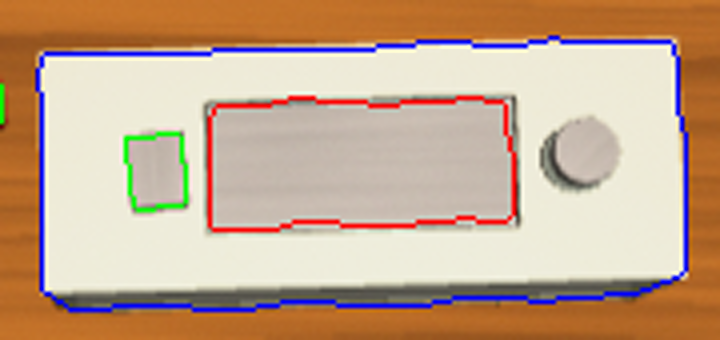

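View pics/scene1m.png

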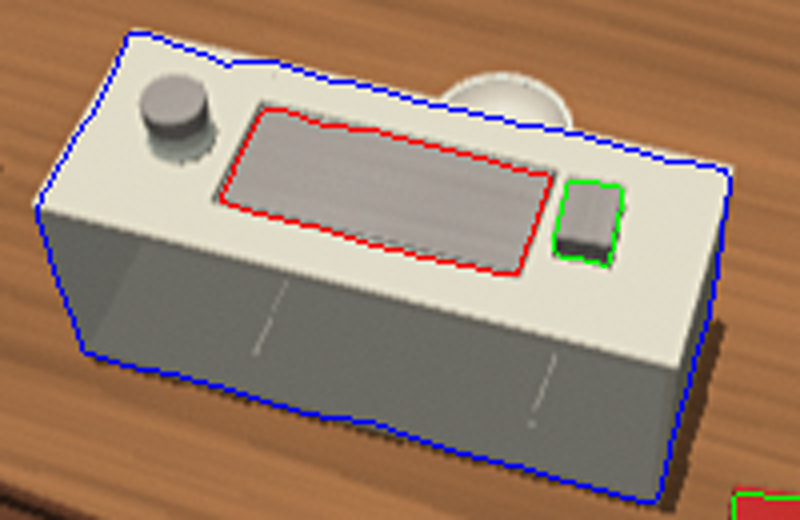

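Run:
```python
from h import *
from scipy.optimize import least_squares
F={c:grab_frame(c) for c in("scene","top")}
# order: (+x,+y),(+x,-y),(-x,-y),(-x,+y)
S=np.array([[1,1],[1,-1],[-1,-1],[-1,1]])
def mk(off,pts): return np.array(off)+np.array(pts)/4
off={"top":(255,165),"scene":(200,190)}
obs=[("top",(65,172),[(40,54),(675,42),(685,275),(44,291)],.14,"b"),
("scene",(65,172),[(680,366),(38,206),(132,34),(730,168)],.14,"b"),
("top",(36,84),[(207,101),(515,97),(518,223),(209,231)],.14,"b"),
("scene",(36,84),[(520,275),(216,201),(262,104),(555,173)],.14,"b")]
def P(q,h,z):
    s=S*np.array(h)/1000; c,n=np.cos(q[2]),np.sin(q[2])
    return np.c_[q[0]+c*s[:,0]-n*s[:,1],q[1]+n*s[:,0]+c*s[:,1],np.full(4,z)]
for sel in([0,1,2,3],[0,2],[1,3],[0,1],[2,3]):
    fun=lambda q:np.concatenate([(proj(F[obs[i][0]],P(q,obs[i][1],.14))-mk(off[obs[i][0]],obs[i][2])).ravel() for i in sel])
    s=least_squares(fun,[.57,-.027,0]); q=s.x; print(sel,(q[:2]*1000).round(1),np.degrees(q[2]).round(2),"rms",np.sqrt(np.mean(s.fun**2)).round(2))
    if len(sel)==4: Q=q
np.save("Q.npy",Q)
# tin
T={"top":[(125,136),(182,131),(188,206),(134,212)]}
f=F["top"]
W=np.array([atz(f,p,.158)[:2] for p in mk(off["top"],T["top"])])
fun=lambda q:(proj(f,P(q,(20,15),.158))[[3,0,1,2]]*0).ravel()
fun=lambda q:(proj(f,P(q,(20,15),.158))-mk(off["top"],T["top"])).ravel()
s=least_squares(fun,[.56,.08,0]); print("tin top",s.x[:2]*1000,np.degrees(s.x[2]),s.fun.round(2))
f=F["scene"]
fun=lambda q:(proj(f,P(q,(20,15),.158))[[0,1,2,3]]-mk(off["scene"],[(612,248),(557,238),(567,178),(622,184)])).ravel()
s2=least_squares(fun,[.56,.08,0]); print("tin scene",s2.x[:2]*1000,np.degrees(s2.x[2]),s2.fun.round(2))
c,n=np.cos(Q[2]),np.sin(Q[2])
for t in(s.x,s2.x):
    d=t[:2]-Q[:2]; print("in box",np.round([c*d[0]+n*d[1],-n*d[0]+c*d[1]],4), np.degrees(t[2]-Q[2]))
```

```text
[0, 1, 2, 3] [568.8 -27.5] 2.45 rms 0.84
[0, 2] [567.9 -27.8] 2.26 rms 0.65
[1, 3] [570.2 -26.9] 2.72 rms 0.81
[0, 1] [568.6 -27.4] 2.49 rms 0.87
[2, 3] [569.  -27.6] 2.27 rms 0.8
tin top [559.15582067  80.38354045] 6.834210844706057 [ 0.05  0.15 -0.01 -0.05  0.35 -0.03 -0.39 -0.07]
tin scene [564.41504686  81.78963678] 9.765288363773063 [ 0.52 -0.22 -0.68  0.3  -0.32 -0.24  0.49  0.13]
in box [-0.005   0.1082] 4.385891869826227
in box [0.0003 0.1094] 7.316969388893234
```

```bash
cat >> h.py <<'E'
def target(yb,zb,xb=-0.003,phi=0.46,w=0.0854,back=0.013):
    """B inner tip corner at box y=yb, world z=zb -> TCP pos, Rmat"""
    Q=np.load("Q.npy"); X=np.array([np.cos(Q[2]),np.sin(Q[2]),0]); Y=np.array([-X[1],X[0],0]); Z=np.array([0,0,1.])
    c,s=np.cos(phi),np.sin(phi); x=s*Y-c*Z; y=c*Y+s*Z
    O=np.array([Q[0],Q[1],0])
    return O+X*xb+Y*yb+Z*zb-y*w/2+x*back, np.c_[x,y,X]
def rel(t):
    o=r.get_obs(); R0=R.from_rotvec(o["orientation"]).as_matrix(); p,Rt=t
    return (R0.T@(p-o["tcp_pos"])*1000).round(1), R.from_matrix(R0.T@Rt).as_rotvec().round(4)
def st():
    o=r.get_obs(); Q=np.load("Q.npy"); Rm=R.from_rotvec(o["orientation"]).as_matrix()
    b=np.array(o["tcp_pos"])-Rm[:,0]*.013+Rm[:,1]*o["grip_width"]/2; a=b-Rm[:,1]*(o["grip_width"]+.0145)
    f=lambda p:(np.r_[[ [np.cos(Q[2]),np.sin(Q[2])],[-np.sin(Q[2]),np.cos(Q[2])]]@(p[:2]-Q[:2]),p[2]]*1000).round(1)
    print("t",o["clock"],"B",f(b),"A",f(a),"F",np.round(o["contact_force"],2),"w",o["grip_width"],"j",np.round(o["joints"],2))
E
python3 -c "
from h import *
st();print(target(.138,.26));print(rel(target(.138,.26)))"
```

```text
t 1.0 B [-371.1  742.3  244.3] A [-398.5  646.   244.3] F [ 0.61  0.69 -0.51] w 0.08566333952343198 j [-1.45  0.48  0.02  1.56 -0.01  1.11 -0.08]
(array([0.56130053, 0.07779053, 0.22939473]), array([[-0.01896467, -0.03827777,  0.99908716],
       [ 0.44354285,  0.89523454,  0.04271822],
       [-0.8960525 ,  0.44394811,  0.        ]]))
(array([   1.9, -469.3,  528. ]), array([-0.2717,  0.0636,  0.4571]))
```

Call:
apply_moves([
  [85.4,1.9,-235,264,-0.136,0.032,0.229],
  [85.4,1.9,-235,264,-0.136,0.032,0.229],
  [85.4,1.9,-235,264,-0.136,0.032,0.229],
  [85.4,1.9,-235,264,-0.136,0.032,0.229],
  [85.4,1.9,-235,264,-0.136,0.032,0.229],
  [85.4,1.9,-235,264,-0.136,0.032,0.229],
  [85.4,1.9,-235,264,-0.136,0.032,0.229],
  [85.4,1.9,-235,264,-0.136,0.032,0.229],
  [85.4,1.9,-469.3,528,-0.2717,0.0636,0.4571],
  [85.4,1.9,-469.3,528,-0.2717,0.0636,0.4571],
  [85.4,1.9,-469.3,528,-0.2717,0.0636,0.4571],
  [85.4,1.9,-469.3,528,-0.2717,0.0636,0.4571],
  [85.4,1.9,-469.3,528,-0.2717,0.0636,0.4571],
  [85.4,1.9,-469.3,528,-0.2717,0.0636,0.4571],
  [85.4,1.9,-469.3,528,-0.2717,0.0636,0.4571],
  [85.4,1.9,-469.3,528,-0.2717,0.0636,0.4571],
  [85.4,1.9,-469.3,528,-0.2717,0.0636,0.4571],
  [85.4,1.9,-469.3,528,-0.2717,0.0636,0.4571],
])

```text
clock: 2.8
tcp_pos: [0.5636, 0.0741, 0.2292]
orientation: [0.33, 1.548, 0.388]
contact_force: [-0.4, 0.4, 0.1]
grip_width: 0.0856
```

```bash
python3 -c "
from h import *
st();print(rel(target(.138,.26)));print(rel(target(.138,.20)))
for c in('scene','top'):
    f=grab_frame(c);save(f,c+'2.png')"
```

```text
t 2.8 B [ -0.7 134.4 259.7] A [ -1.2  44.6 215.5] F [-0.43  0.39  0.09] w 0.08564311873780539 j [-0.23  0.36  0.31  1.86 -0.64  1.09  2.02]
(array([ 1.5,  3.5, -2.1]), array([-0.0045,  0.0034,  0.0023]))
(array([ 55.3, -23. ,  -2.2]), array([-0.0045,  0.0034,  0.0023]))
```

View pics/scene2.png

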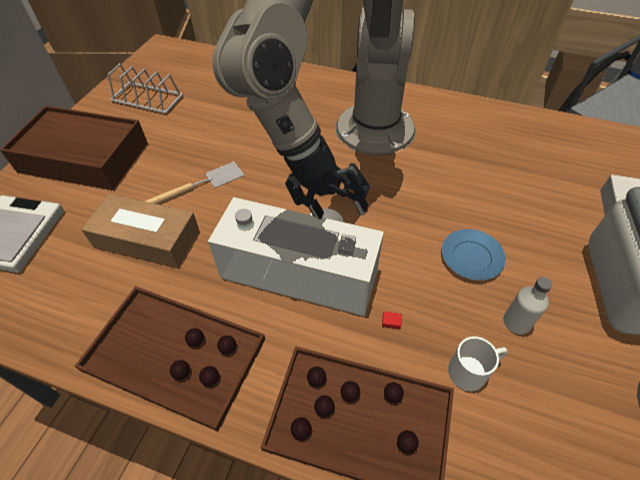

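View pics/top2.png

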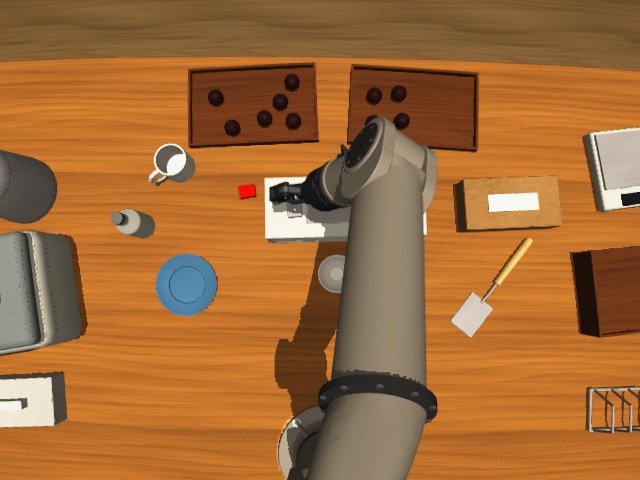

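Call:
apply_moves([
  [85.4,26,-11,-1,0,0,0],
  [85.4,50,-22,-2,0,0,0],
  [85.4,50,-22,-2,0,0,0],
  [85.4,50,-22,-2,0,0,0],
  [85.4,50,-22,-2,0,0,0],
])

```text
clock: 3.4
tcp_pos: [0.5598, 0.0809, 0.1764]
orientation: [0.327, 1.548, 0.396]
contact_force: [0.1, 0.1, -0.2]
grip_width: 0.0851
```

```bash
python3 -c "
from h import *
st();print(rel(target(.138,.20)))
f=grab_frame('scene');
im=f['pixels'].copy()
o=r.get_obs();Rm=R.from_rotvec(o['orientation']).as_matrix();t=np.array(o['tcp_pos'])-Rm[:,0]*.013;w=o['grip_width']/2
pts=[t+Rm[:,1]*k+Rm[:,2]*z for k in(w,w+.0145,-w,-w-.0145) for z in(-.011,.011)]
for u,v in proj(f,pts): cv2.circle(im,(int(round(u*16)),int(round(v*16))),12,(255,0,0),-1,shift=4)
cr=cv2.resize(im[150:300,200:400],None,fx=4,fy=4,interpolation=cv2.INTER_CUBIC);cv2.imwrite('pics/s3.png',cr[:,:,::-1])"
```

```text
t 3.4 B [ -4.5 141.  206.9] A [ -4.3  51.8 162.7] F [ 0.15  0.11 -0.15] w 0.08514617841371494 j [-0.22  0.42  0.28  1.91 -0.7   1.    2.1 ]
(array([ 4.9, -5.9,  1.3]), array([ 0.0018,  0.0015, -0.0005]))
```

View pics/s3.png

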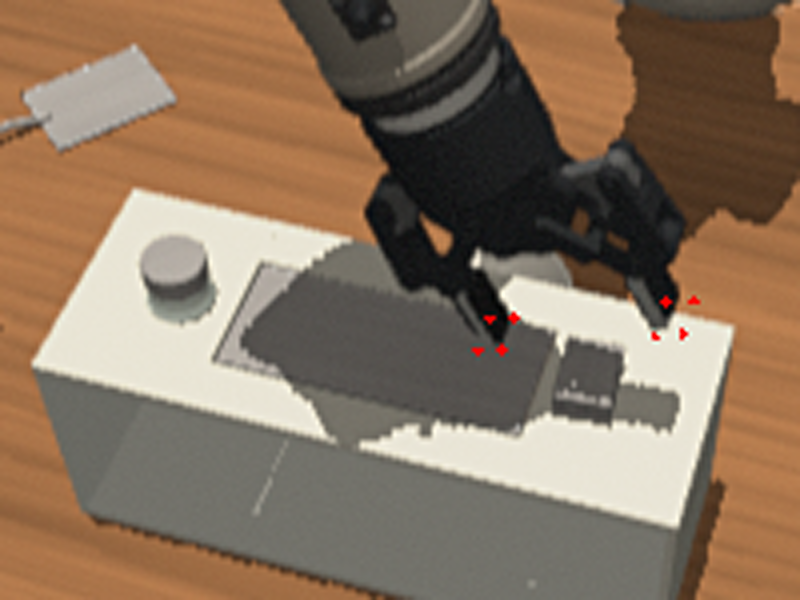

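Call:
apply_moves([
  [85.4,8,0,0,0,0,0],
  [85.4,16,-4,0,0,0,0],
  [85.4,24,-8,0,0,0,0],
  [85.4,32,-12,0,0,0,0],
  [85.4,40,-16,0,0,0,0],
  [85.4,47,-20,0,0,0,0],
  [85.4,53,-23,0,0,0,0],
  [85.4,53,-23,0,0,0,0],
  [85.4,53,-23,0,0,0,0],
])

```text
clock: 4.35
tcp_pos: [0.5578, 0.0829, 0.1164]
orientation: [0.329, 1.553, 0.394]
contact_force: [-3.2, -0.8, 1.2]
grip_width: 0.0852
```

```bash
cat > v.py <<'E'
from h import *
import sys
st();st()
f=grab_frame('scene')
cr=cv2.resize(f['pixels'][150:300,200:400],None,fx=4,fy=4,interpolation=cv2.INTER_CUBIC);cv2.imwrite('pics/'+sys.argv[1],cr[:,:,::-1])
st()
E
python3 v.py s4.png
```

```text
t 4.35 B [ -6.2 143.2 147. ] A [ -6.3  53.8 102.7] F [-3.23 -0.84  1.15] w 0.08516665820497596 j [-0.19  0.5   0.25  1.95 -0.76  0.91  2.19]
t 4.35 B [ -6.2 143.2 147. ] A [ -6.3  53.8 102.7] F [-3.23 -0.84  1.15] w 0.08516665820497596 j [-0.19  0.5   0.25  1.95 -0.76  0.91  2.19]
t 4.4 B [ -6.1 143.3 147.2] A [ -6.2  53.8 102.9] F [-2.16 -1.3   0.16] w 0.08537145161480147 j [-0.19  0.5   0.25  1.95 -0.76  0.91  2.19]
```

View pics/s4.png

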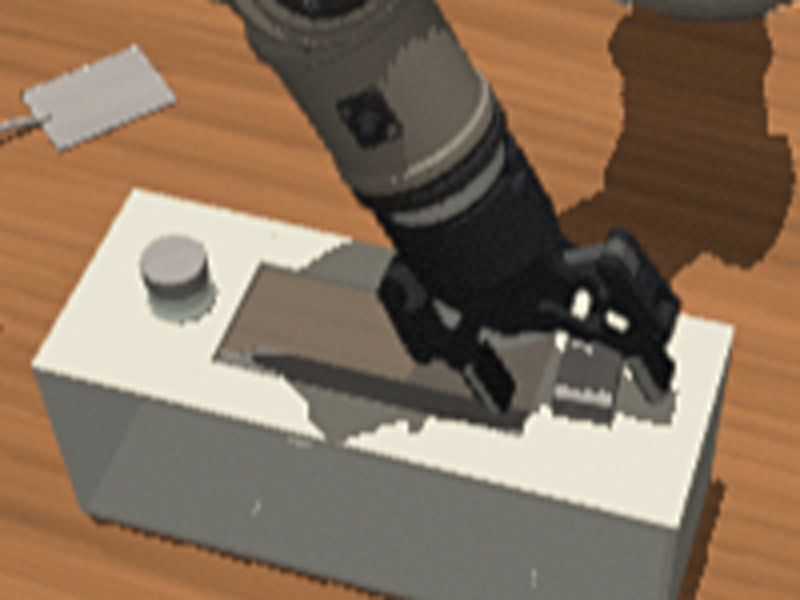

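Run:
```python
from h import *
Q=np.load("Q.npy");f=grab_frame("scene")
X=np.array([np.cos(Q[2]),np.sin(Q[2]),0]); Y=np.array([-X[1],X[0],0]);O=np.array([Q[0],Q[1],.14])
im=cv2.resize(f['pixels'][150:300,200:400],None,fx=4,fy=4,interpolation=cv2.INTER_CUBIC)
for th,c in((.7,(255,0,0)),(.9,(0,255,0)),(1.1,(0,0,255))):
    P=[O+X*.036+Y*y-(X*np.cos(th)*k+np.array([0,0,1])*np.sin(th)*k) for y,k in((.082,0),(.082,.069),(-.082,.069),(-.082,0))]
    p=(proj(f,P)-[200,150])*4; print(th,p.round().tolist()); cv2.polylines(im,[p.round().astype(np.int32)],True,c,1)
cv2.imwrite("pics/s4o.png",im[:,:,::-1])
```

```text
0.7 [[517.0, 435.0], [544.0, 406.0], [261.0, 337.0], [214.0, 361.0]]
0.9 [[517.0, 435.0], [539.0, 430.0], [256.0, 361.0], [214.0, 361.0]]
1.1 [[517.0, 435.0], [533.0, 455.0], [250.0, 385.0], [214.0, 361.0]]
```

View pics/s4o.png

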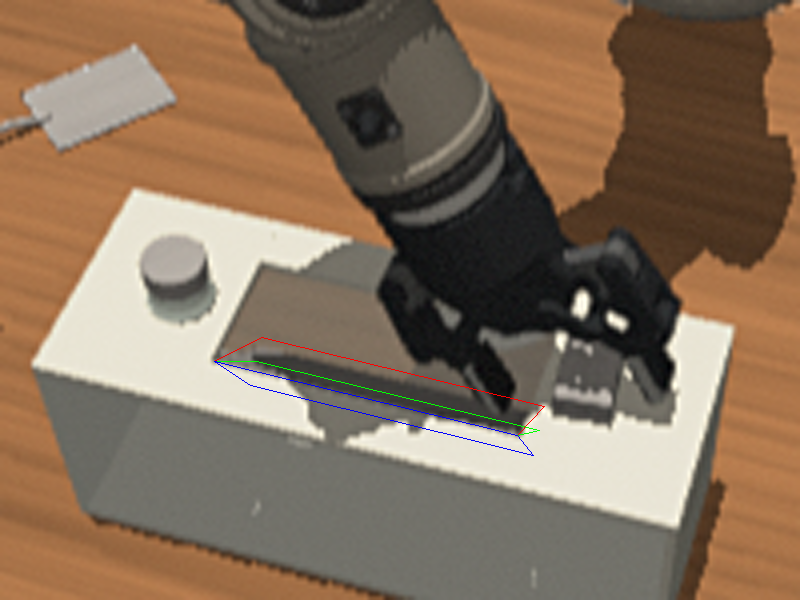

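Call:
apply_moves([
  [85.4,2,-1,2,0,0,0.02],
  [85.4,3,-1.5,4,0,0,0.04],
  [85.4,4,-2,6,0,0,0.04],
  [85.4,4,-2,6,0,0,0.04],
  [85.4,4,-2,6,0,0,0.04],
])

```text
clock: 4.95
tcp_pos: [0.5652, 0.0832, 0.1126]
orientation: [0.36, 1.545, 0.425]
contact_force: [-2.6, -0.3, 2.6]
grip_width: 0.0853
```

```bash
python3 v.py s5.png
```

```text
t 4.95 B [  1.1 141.9 144.4] A [ 1.1 54.4 96.6] F [-2.6  -0.31  2.63] w 0.08526418010832651 j [-0.16  0.52  0.23  1.93 -0.8   0.93  2.23]
t 4.95 B [  1.1 141.9 144.4] A [ 1.1 54.4 96.6] F [-2.6  -0.31  2.63] w 0.08526418010832651 j [-0.16  0.52  0.23  1.93 -0.8   0.93  2.23]
t 5.0 B [  1.1 142.  144.5] A [ 1.1 54.4 96.7] F [-1.44 -0.33  1.32] w 0.0852496717460242 j [-0.16  0.52  0.23  1.93 -0.8   0.93  2.23]
```

View pics/s5.png

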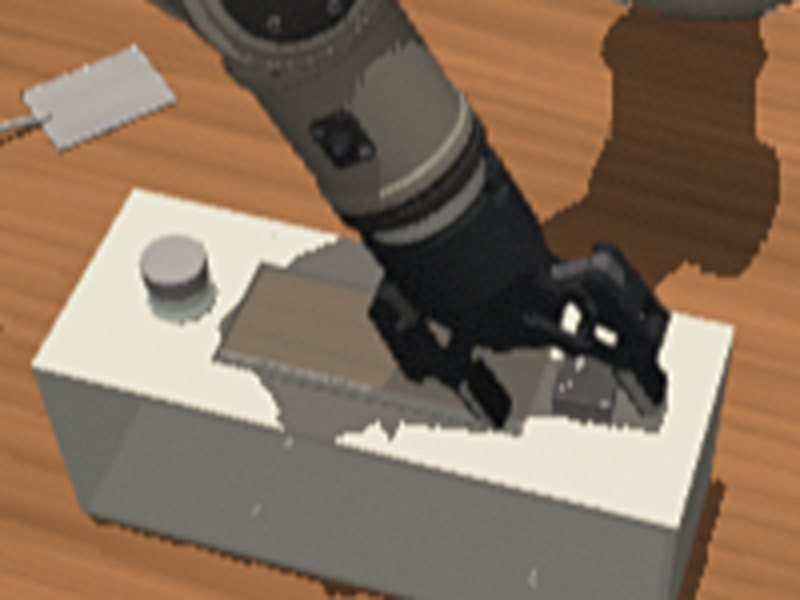

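Call:
apply_moves([
  [85.4,-1.4,-2.6,0,0,0,0],
  [85.4,-2.9,-5.3,0,0,0,0],
  [85.4,-4.3,-7.9,0,0,0,0],
  [85.4,-5.8,-10.5,0,0,0,0],
  [85.4,-7.2,-13.2,0,0,0,0],
  [85.4,-8.6,-15.8,0,0,0,0],
  [85.4,-10.1,-18.4,0,0,0,0],
  [85.4,-11.5,-21.0,0,0,0,0],
  [85.4,-12.9,-23.7,0,0,0,0],
  [85.4,-14.4,-26.3,0,0,0,0],
])

```text
clock: 6.0
tcp_pos: [0.5663, 0.0532, 0.1127]
orientation: [0.36, 1.545, 0.425]
contact_force: [-2.5, 2.1, 0.3]
grip_width: 0.0856
```

```bash
python3 v.py s6.png
```

```text
t 6.0 B [  1.  112.  144.6] A [ 1.  24.2 96.6] F [-2.46  2.08  0.34] w 0.08563281508441857 j [-0.11  0.53  0.24  1.92 -0.79  0.96  2.27]
t 6.0 B [  1.  112.  144.6] A [ 1.  24.2 96.6] F [-2.46  2.08  0.34] w 0.08563281508441857 j [-0.11  0.53  0.24  1.92 -0.79  0.96  2.27]
t 6.05 B [  1.  111.1 144.4] A [ 1.  23.7 96.7] F [-3.19  2.31  2.2 ] w 0.08510938259797371 j [-0.11  0.53  0.24  1.92 -0.79  0.96  2.27]
```

View pics/s6.png

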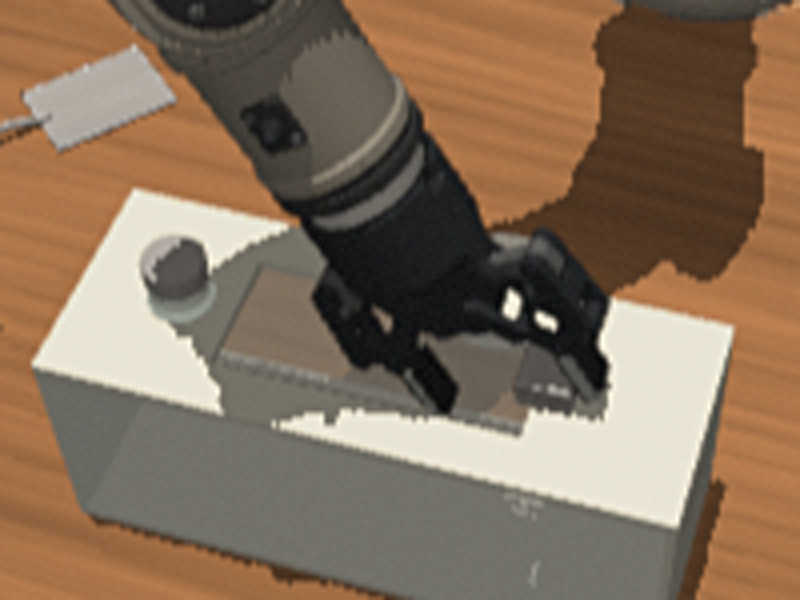

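Call:
apply_moves([
  [85.4,-1.4,-2.6,0,0,0,0],
  [85.4,-2.9,-5.3,0,0,0,0],
  [85.4,-4.3,-7.9,0,0,0,0],
  [85.4,-5.8,-10.5,0,0,0,0],
  [85.4,-7.2,-13.2,0,0,0,0],
  [85.4,-8.6,-15.8,0,0,0,0],
  [85.4,-10.1,-18.4,0,0,0,0],
  [85.4,-11.5,-21.0,0,0,0,0],
])

```text
clock: 6.85
tcp_pos: [0.5672, 0.0288, 0.1125]
orientation: [0.36, 1.546, 0.425]
contact_force: [-1.8, 1.3, 2.4]
grip_width: 0.0853
```

```bash
python3 v.py s7.png
```

```text
t 6.85 B [  0.8  87.5 144.3] A [ 0.8 -0.  96.5] F [-1.81  1.27  2.37] w 0.08526442404926969 j [-0.08  0.54  0.26  1.91 -0.78  0.98  2.29]
t 6.85 B [  0.8  87.5 144.3] A [ 0.8 -0.  96.5] F [-1.81  1.27  2.37] w 0.08526442404926969 j [-0.08  0.54  0.26  1.91 -0.78  0.98  2.29]
t 6.9 B [  0.9  87.  144.2] A [ 0.8 -0.6 96.5] F [-2.11  1.68  1.63] w 0.08528315757146832 j [-0.08  0.54  0.26  1.91 -0.78  0.98  2.29]
```

View pics/s7.png

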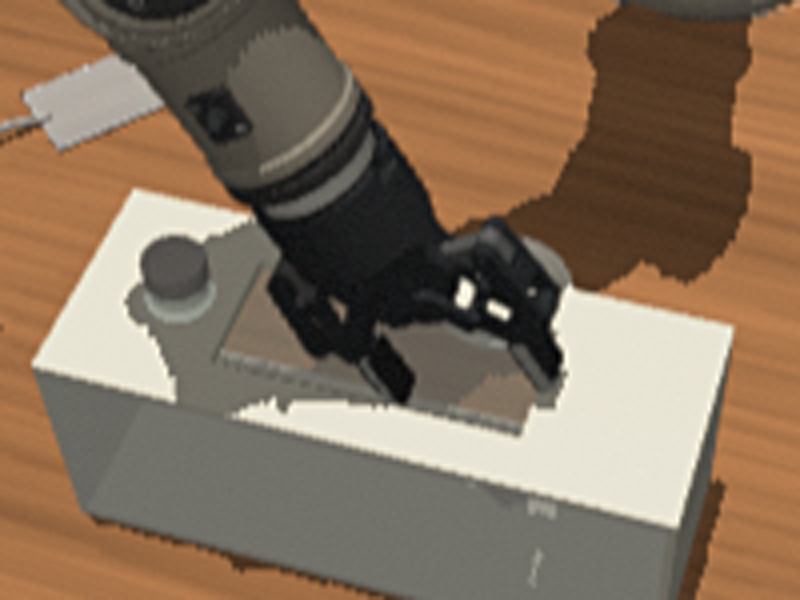

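Run:
```python
from h import *
f=grab_frame("scene")
for d in cut_out("tin","scene")[:5]: print(d["confidence"],np.array(d["point"])*[640,480],d["pixels"].sum())
cr=f['pixels'][225:315,280:390]; cr=np.clip((cr.astype(float)-20)*1.8,0,255).astype(np.uint8)
cv2.imwrite("pics/s8.png",cv2.resize(cr,None,fx=7,fy=6,interpolation=cv2.INTER_CUBIC)[:,:,::-1])
```

```text
0.79 [393.92  315.888] 304
0.46 [474.688 362.592] 2098
```

View pics/s8.png

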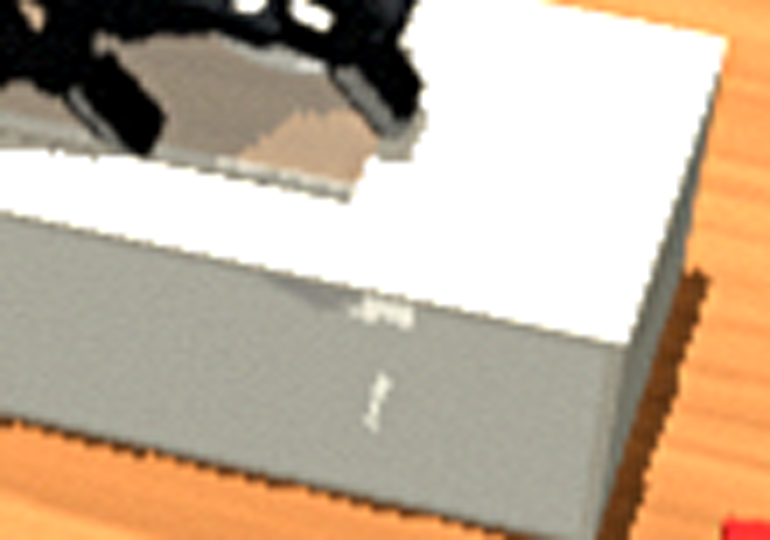

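Call:
apply_moves([
  [85.4,-1.9,-3.5,0,0,0,0],
  [85.4,-3.8,-7,0,0,0,0],
  [85.4,-3.8,-7,0,0,0,0],
  [85.4,-3.8,-7,0,0,0,0],
  [85.4,-12,-2,0,0,0,0],
  [85.4,-21,3,0,0,0,0],
  [85.4,-30,8,0,0,0,0],
  [85.4,-39,12,0,0,0,0],
  [85.4,-48,17,0,0,0,0],
  [85.4,-57,22,0,0,0,0],
  [85.4,-75,32,0,0,0,0],
  [85.4,-93,42,0,0,0,0],
  [85.4,-120,56,0,0,0,0],
  [85.4,-150,73,0,0,0,0],
  [85.4,-180,90,0,0,0,0],
  [85.4,-180,90,0,0,0,0],
  [85.4,-180,90,0,0,0,0],
])

```text
clock: 8.7
tcp_pos: [0.5681, 0.022, 0.3149]
orientation: [0.359, 1.543, 0.425]
contact_force: [-0.7, 0.6, -0.3]
grip_width: 0.0858
```

```bash
python3 v.py s9.png; python3 -c "
from h import *
f=grab_frame('top');save(f,'top9.png')
print(rel((np.array([.35,.45,.33]),R.from_rotvec(r.get_obs()['orientation']).as_matrix())))"
```

```text
t 8.7 B [  1.3  80.9 346.9] A [  1.4  -7.1 298.8] F [-0.68  0.58 -0.31] w 0.08579561819092363 j [-0.14  0.3   0.34  1.73 -0.61  1.3   2.02]
t 8.7 B [  1.3  80.9 346.9] A [  1.4  -7.1 298.8] F [-0.68  0.58 -0.31] w 0.08579561819092363 j [-0.14  0.3   0.34  1.73 -0.61  1.3   2.02]
t 8.75 B [  0.7  81.  345.6] A [  0.7  -6.8 297.6] F [-0.36  0.46  0.01] w 0.08557291046062883 j [-0.14  0.31  0.34  1.73 -0.61  1.3   2.02]
(array([ 194.7,  391.2, -198.6]), array([0., 0., 0.]))
```

View pics/s9.png

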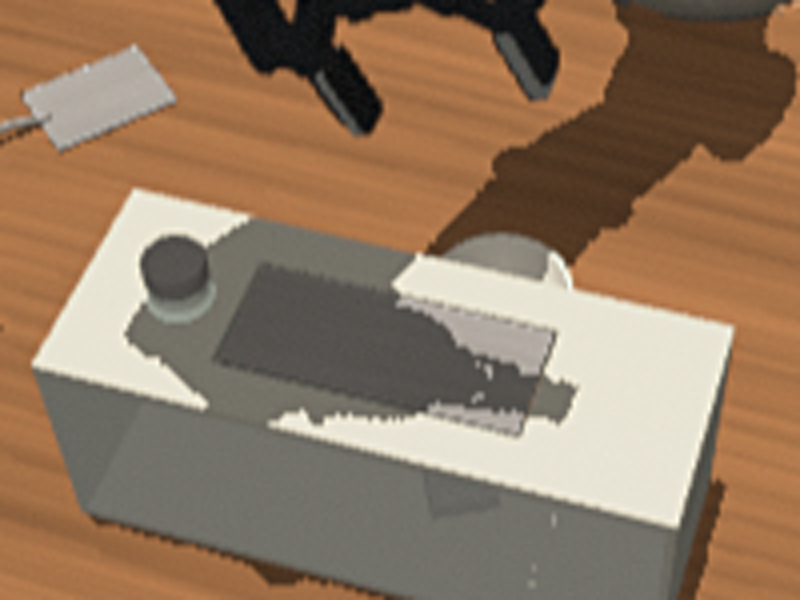

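Run:
```python
from h import *
f=grab_frame("scene");Q=np.load("Q.npy")
def bx(p): c,n=np.cos(Q[2]),np.sin(Q[2]); d=p[:2]-Q[:2]; return ((c*d[0]+n*d[1])*1000).round(),((-n*d[0]+c*d[1])*1000).round()
print("tin if on floor", bx(atz(f,(200+460/4,150+495/4),.015)))
for l in("jar","flap","tin"):
    for d in pinpoint(l,"scene")[:2]: print(l,d["confidence"],(np.array(d["point"])*[640,480]).round(1))
st()
cr=f['pixels'][225:315,220:390]; cr=np.clip((cr.astype(float)-40)*2.2,0,255).astype(np.uint8)
cv2.imwrite("pics/s10.png",cv2.resize(cr,(765,480),interpolation=cv2.INTER_CUBIC)[:,:,::-1])
```

```text
tin if on floor (np.float64(1.0), np.float64(38.0))
jar 0.65 [243.1 221.8]Traceback (most recent call last):
  File "<stdin>", line 6, in <module>
ValueError: it knows: bottle, box, dish, glovebox, jar, mouth, mug, plate, spatula, tin
```

View pics/top9.png

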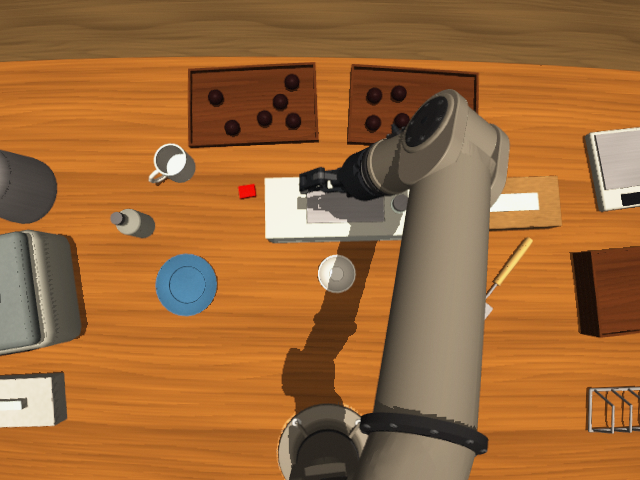

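The flap looks shut and flush in the scene view. The tin shows through the clear side, and its position fits it lying on the box floor. The jar is still standing and the hand is about 150 mm clear, so I'm handing in.

```bash
python3 -c "
from h import *
st(); print(r.hand_in())"
```

```text
t 8.9 B [  0.4  81.  344.4] A [  0.3  -6.5 296.6] F [ 0.29 -0.18  0.19] w 0.08519217343689235 j [-0.14  0.31  0.34  1.74 -0.61  1.3   2.02]
the job is handed in; nothing more can be done
None
```

The tin is in the waste box and the flap has shut behind it; I handed the job in at 8.9 s. I tilted the open gripper so one fingertip held the flap down while the other pushed the tin slowly off the left ledge and into the opening. Then I lifted the hand straight up.

- **Flap:** the overlay showed about 0.77 rad at first, so I pressed further before pushing. I judged it about 0.95 rad by eye after that, with no second overlay. The last scene picture shows it flush and shut.
- **Tin:** it shows through the clear side. If it lies on the floor, it is near (1, 38) mm from the box's centre. The networks did not report it inside the box, so this rests on the picture alone.
- **Jar and other things:** the jar was reported about 2–3 px from where it was at the start, within the usual spread. I saw nothing else disturbed, but the arm hid part of the last top view.
- **Forces:** about 4 N at most in the readings between moves, and about zero at the end with the hand clear.
- **Disagreement:** the fingertips looked about 3 mm higher and further in than I had computed. I allowed extra clearance behind the tin for this.

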